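Free the drawplate from its wedge clamp

TASK

The wooden wedge is stuck tight in the drawplate clamp: work it loose with small alternating side pulls on its head, easing it outward until it slides right out, without dragging the clamp's carriage along its rail. Lay the wedge down in the plywood tray, then lift the steel drawplate out of the clamp's bed and lay it flat on the cork mat, wholly on the mat. Leave the bowl, hammer, ring mandrel and jar alone.

Things in the scene. Friction and masses are not known exactly. Their poses are not given: they have to be found in the camera images.
- clamp_rail: The drawplate clamp's rail: dark flat steel bar 300 x 60 x 8 mm, fixed to the bench. Origin on the bench, under the slot's centre while the carriage is at 0. Its -x axis is the way the wedge comes out, +x points to the drawplate, z up. An aluminium carriage with the slotted block and the plate's bed rides on it.
- carriage (a joint): Where the carriage (block, jaw and bed together) stands on the rail, in m: 0 at the start, positive toward the rail's -x, the way the wedge is pulled; range -0.03 to 0.03. Only friction holds it: a pull of about 30 N along the rail drags it. It cannot move sideways or turn.
- slot (a point): Centre of the slot's floor in the clamp block, 50 mm above the bench, axes as the rail's. The slot runs along x, 44 mm long (x -22 to 22) and 44 mm wide between two posts; a spring-loaded steel jaw presses on the wedge from above. The block is 68 mm wide and its bridge's top is 91 mm above the bench.
- bed (a point): Centre of the drawplate's bed, 36 mm above the bench, 88 mm from the slot, axes as the rail's. Two blocks carry the plate's ends (|y| 47 to 77 mm), with lips 4 mm high 2 mm off its edges. Between them the plate's long edges are free to grip from above, with 18 mm of empty height below and 48 mm between plate and clamp block.
- wedge: Pale hardwood wedge, 184 mm long, about 110 g. Origin on its flat underside, 88 mm from the head end; x from head to nose, z up. Head: 40 long x 34 wide x 28 mm high (x -88 to -48). Blade 26 mm wide, 24 mm high at the head, 10 mm at the nose. Starts jammed in the slot along the rail's x, origin 9 mm to the -x side of its centre, head 35 mm clear of the block.
- wedge_head (a point): Centre of the wedge's head, where to grip it (34 mm wide), 14 mm above the underside, at first 77 mm from the slot's centre. A straight pull takes about 45 N and drags the carriage. Swung 12 mm to each side about the slot's centre (room for 0.2 rad each way), which takes about 15 N, it creeps out 2 to 3 mm a swing, later more.
- wedge_nose (a point): Tip of the wedge's thin end, 96 mm from its origin, 5 mm above its underside. At first it reaches over the drawplate and locks it down. The jaw's pressure on the wedge (40 N at first) falls as the wedge comes out and is gone after about 35 mm; the nose is clear of the slot after 109 mm.
- drawplate: Steel drawplate, a flat bar 160 mm long (its y axis), 36 mm wide (its x axis), 12 mm thick, about 0.5 kg, with three rows of dark holes on top. Origin in the centre of its underside. At the start it lies in the clamp's bed, crosswise to the rail, 88 mm along the rail's +x, underside 36 mm above the bench.
- plate_end_a (a point): Middle of the drawplate's end face at y -80 mm, half-way up its thickness.
- plate_end_b (a point): Middle of the drawplate's end face at y +80 mm, half-way up its thickness.
- tray: Open plywood tray fixed to the bench, outside 250 mm (its x) x 150 mm (its y) x 24 mm high, walls 6 mm thick, floor about 6 mm. Origin under its centre.
- mat: Cork mat fixed to the bench, 230 mm (its x) x 140 mm (its y) x 5 mm thick. Origin under its centre.
- bowl: White china bowl, 110 mm across, 50 mm high, a bystander. Origin under its centre.
- hammer: Hammer, 240 mm long, lying on the bench, a bystander.
- mandrel: Dark steel ring mandrel, a slim upright cone 210 mm high on a foot 72 mm across, a bystander. Origin under its centre.
- jar: Small white jar, 48 mm across, 70 mm high, a bystander. Origin under its centre.
Not all that is in view belongs to the job. Of the things that look like the drawplate, the smallest one is meant.

How it is judged (in metres and radians):
On the way, in this order (a step that is already met when the one before it is completed fails the run):
1. the wedge is right out of the clamp's slot (x of wedge_nose in the frame of clamp_rail below -0.022 m), for 0.05 s.
2. the wedge lies in the tray, let go and at rest (x of wedge_head in the frame of tray between -0.125 and 0.125 m and y of wedge_head in the frame of tray between -0.075 and 0.075 m and x of wedge_nose in the frame of tray between -0.125 and 0.125 m and y of wedge_nose in the frame of tray between -0.075 and 0.075 m and height (world z) of wedge_head below 0.03 m and height (world z) of wedge_nose below 0.024 m and contact force between the fingers and wedge below 0.2 N and linear speed of wedge below 0.03 m/s), for 0.2 s.
At the end, for the whole second after the job is handed in: Wedge down on the tray's floor (both ends inside its outline; head centre below 30 mm, nose below 24 mm); drawplate flat on the mat (middles of both ends over the mat, height right within 5 mm); both released, at rest; carriage within 15 mm of its start (x of wedge_head in the frame of tray between -0.125 and 0.125 m and y of wedge_head in the frame of tray between -0.075 and 0.075 m and x of wedge_nose in the frame of tray between -0.125 and 0.125 m and y of wedge_nose in the frame of tray between -0.075 and 0.075 m and height (world z) of wedge_head below 0.03 m and height (world z) of wedge_nose below 0.024 m and x of plate_end_a in the frame of mat between -0.115 and 0.115 m and y of plate_end_a in the frame of mat between -0.07 and 0.07 m and x of plate_end_b in the frame of mat between -0.115 and 0.115 m and y of plate_end_b in the frame of mat between -0.07 and 0.07 m and height (world z) of plate_end_a between 0.006 and 0.016 m and height (world z) of plate_end_b between 0.006 and 0.016 m and value of joint carriage between -0.015 and 0.015 m and linear speed of each of wedge, drawplate below 0.02 m/s and contact force between the fingers and drawplate below 0.2 N); the robot touches nothing.
It fails at once if the carriage is dragged more than 15 mm along its rail (value of joint carriage above 0.015 m or value of joint carriage below -0.015 m).
It fails at once if the bowl is moved more than 30 mm (distance of bowl from where it was at the start of the episode above 0.03 m).
It fails at once if the hammer is moved more than 30 mm (distance of hammer from where it was at the start of the episode above 0.03 m).
It fails at once if the ring mandrel is moved more than 30 mm (distance of mandrel from where it was at the start of the episode above 0.03 m).
It fails at once if the jar is moved more than 30 mm (distance of jar from where it was at the start of the episode above 0.03 m).
It also fails if it takes over 67 s, if anything falls off the work surface, if the arm or the gripper's body presses on something with over 40 N, if the wrist force passes 120 N, or if a joint passes its speed limit or range.

ROBOT

A 6-joint arm with a two-finger parallel gripper is mounted at the origin on the work surface. World frame = base frame: x ahead of the robot, y to its left, z up, the work surface at z = 0. Lengths are in mm, angles in degrees, forces in N, time in s.
With the tool pointing down it reaches from about 300 to 850 mm from the base axis. Payload 4.2 kg.
Tool frame: the origin (TCP) lies at the very end of the fingers, on their centre line; the grasp point (between the pads) lies 19 mm behind it; z points along the fingers, y is the line along which they close (so a half turn about z gives the same grasp; the last joint's range is limited). The gripper opens to 91 mm and grips with 3 to 60 N. Pads are 32 mm wide; open, the fingers measure 118 mm over their backs; the gripper's body (76 mm by 178 mm) begins 60 mm behind the grasp point.
Start: joints at [71.562, 18.312, 89.639, -0, 72.044, -1.146], TCP at [170.915, 549.028, 213.976] pointing down, gripper open.
Joint ranges: [-177.97, 177.97], [-48.28, 115.42], [12.27, 149.76], [-77.06, 257.06], [2.81, 150.46], [-146.56, 146.56]. Speed limits (degrees/s): [147.25, 147.25, 180, 180, 180, 180].

INTERFACE

Orientations are given as [roll, pitch, yaw] about the fixed x, y, z axes, in that order (R = Rz(yaw) Ry(pitch) Rx(roll)).
In Python, from workcell import env, eyes gives the robot as it stands.
- The arm moves only by the tool send_rows, never from a script. Its argument "targets" is text: rows parted by semicolons, each of 7 numbers parted by spaces: the shift along the tool's x, y, z in m, then the turn, a rotation vector about the tool's x, y, z in degrees, then the opening in per cent of the stroke, from 0 (shut) to 100 (fully open). A call has 1 to 12 rows; each row is the pose to reach, as a shift and turn from the pose commanded when the call began, along the tool's axes at that moment; what a row does not reach only later rows make up. A row lasts 1/12 s, in which the tool goes at most 41.7 mm and 7.16 degrees, less where a joint would pass 70% of its speed; a pose out of reach is approached as far as the arm can. A call with a gripper value outside its range is refused whole. The fingers move at their own pace and stop on an object; "grip_force" is the grip in N (left out, the last holds). Time passes only in rows, so rows that repeat a pose let the fingers close. It gives the time, the measured TCP pose, the force, the opening and the grip force at its end, in the units of the state.
- env.state(): the state, without advancing time (a new reading comes with each control period).
- eyes.grab_frame(name): name is "scene" or "side" or "wrist"; returns a dict with "image" (384x512x3 uint8, blue, green, red), "fovy" (degrees; the focal length in pixels is half the picture's height over the tangent of half this angle, whatever the lens; pixels are square), "cx", "cy" (the principal point, pixels), "D" ([k1, k2, p1, p2, k3] as OpenCV has them; the pictures are not rectified), "eye" and "attitude" of the camera in the world. Camera axes: x right, y up, looking along -z (the intrinsics and any distortion apply to the point x, -y, -z); pixel columns grow to the right and rows downward; lengths in mm; the calibration is good to about 2 mm. A picture is of the moment at which its call begins. There is no depth.
- env.job_done(): hands the job in; it is judged then, once.
The state is a dict: "time_s": time; "qpos": joint angles; "qvel": joint speeds; "effort": joint torques, N m; "ee_pos": TCP position; "ee_rot": TCP orientation; "force": force on the tool from outside, world axes, zero at the start; "torque": the same for the moment, N m; "gripper_width": finger opening in mm; "gripper_force": force on a finger pad.
Only numpy, scipy, OpenCV 4.12 (cv2) and the standard library are available. Lean on these libraries where they do the work, as an engineer would, in place of code of your own. Each camera call takes 0.05 s, during which the arm holds its last target. There are 200 camera calls.

## Working session

There is one attempt and no reset: what is moved stays moved. The work goes in short steps, Python scripts to look and compute and a tool call to move; the robot and the scene stay as the last step left them, time stands still between calls to the robot, and variables do not carry over. Pictures are saved under pics/ and viewed, at most 10 in all, crops included, and the job is handed in when it is done.

Besides the shell and the picture viewer there is one more tool, called by a JSON object that holds its "method" and its "body", one argument or row to a line. send_rows: Moves the arm, as the interface text tells. Its arguments: {"type":"object","properties":{"targets":{"type":"string"},"grip_force":{"type":"number"}},"required":["targets"]}

```bash
mkdir -p pics; ls
cat > h.py <<'E'
import numpy as np,cv2
from scipy.spatial.transform import Rotation as R
from workcell import env,eyes
def cam(n):
    f=eyes.grab_frame(n)
    return f
def K(f):
    h=f["image"].shape[0]; fl=h/2/np.tan(np.radians(f["fovy"])/2)
    return np.array([[fl,0,f["cx"]],[0,fl,f["cy"]],[0,0,1.]])
def rot(f):
    a=np.array(f["attitude"],float)
    if a.shape==(3,3): return a
    return R.from_euler('xyz',a,degrees=True).as_matrix()
def ray(f,uv):
    p=cv2.undistortPoints(np.array(uv,float).reshape(-1,1,2),K(f),np.array(f["D"],float)).reshape(-1,2)
    d=np.c_[p[:,0],-p[:,1],-np.ones(len(p))]@rot(f).T
    return np.array(f["eye"],float),d
def onz(f,uv,z):
    o,d=ray(f,uv); return o+d*((z-o[2])/d[:,2])[:,None]
def proj(f,P):
    q=(np.array(P,float).reshape(-1,3)-np.array(f["eye"]))@rot(f); q=q*[1,-1,-1]
    return cv2.projectPoints(q,np.zeros(3),np.zeros(3),K(f),np.array(f["D"],float))[0].reshape(-1,2)
E
python3 - <<'E'
from h import *
import pickle
fs={}
for n in("scene","side","wrist"):
    f=cam(n); fs[n]=f; print(n,f["fovy"],f["cx"],f["cy"],f["D"],f["eye"],f["attitude"])
pickle.dump(fs,open("f0.pkl","wb"))
a=np.hstack([fs["scene"]["image"],fs["side"]["image"]]); 
cv2.imwrite("pics/scene0.png",cv2.resize(fs["scene"]["image"],(800,600)))
cv2.imwrite("pics/side0.png",cv2.resize(fs["side"]["image"],(800,600)))
cv2.imwrite("pics/wrist0.png",fs["wrist"]["image"])
print(env.state())
E
```

```text
pics
scene 52.79552893440447 262.7384612959845 188.8072562025304 [-0.00607011  0.          0.          0.          0.        ] [1133.64532797  -65.80561447  853.55701963] [38.42008986 -0.29063453 86.00833586]
side 44.087180177197126 256.94621773751527 181.734290686932 [0.02900856 0.         0.         0.         0.        ] [-146.68345009 -770.64168341  925.75082919] [ 49.41469174  -0.43890185 -40.43818186]
wrist 60.78829414792224 257.7261038702781 189.74900493621965 [-0.00533418  0.          0.          0.          0.        ] [ 91.36301866 573.35276456 383.81984621] [-16.88238527   0.12583194  72.75998983]
{'time_s': 0.15, 'qpos': array([ 7.15625394e+01,  1.83437126e+01,  8.96881053e+01,  3.48436775e-05,
        7.20428479e+01, -1.14548483e+00]), 'qvel': array([-0.05178542, -0.11991899, -0.15312636,  0.00635248,  0.06625612,
        0.05067507]), 'effort': array([ 6.81255169e-04, -4.12771833e+01, -2.32153326e+01,  7.26551819e-02,
        4.34985780e-02, -9.76893489e-05]), 'ee_pos': array([170.79645593, 548.67652766, 213.32375152]), 'ee_rot': array([-1.79925350e+02, -1.52577953e-03,  1.62708012e+02]), 'force': array([-0.87289805,  0.91345898,  0.19210671]), 'torque': array([-0.04164276,  0.0477813 ,  0.01463072]), 'gripper_force': 0.0, 'gripper_width': 91.20019893458469}
```

View pics/scene0.png

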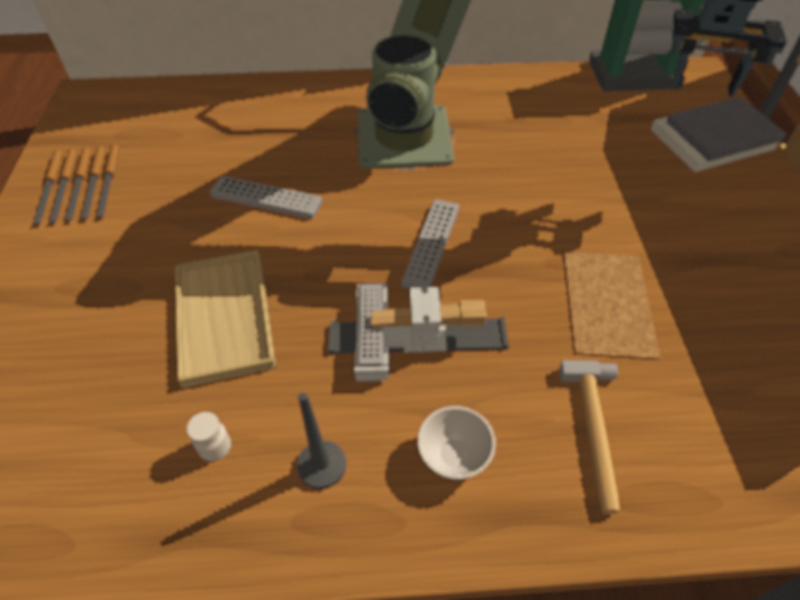

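View pics/side0.png

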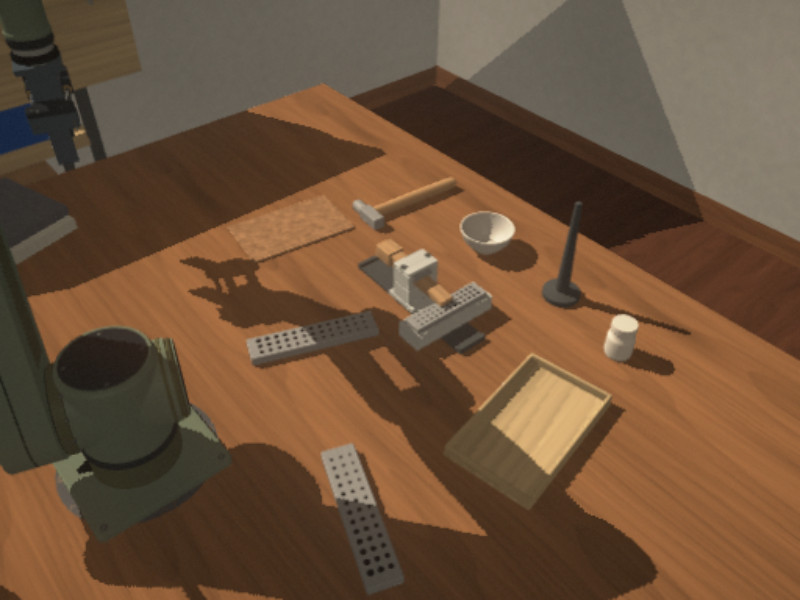

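Scene view: candidates for the drawplate are (372,325) in the clamp bed, (430,243) and (265,197) loose on the bench. The wedge head is at (472,310), the tray at (222,318), the mat at (611,303). Next an enlarged crop to confirm the plate and read off corners.

Run:
```python
from h import *
import pickle
fs=pickle.load(open("f0.pkl","rb"))
a=fs["scene"]["image"][165:255,200:333]; b=fs["side"]["image"][135:230,145:325]
A=cv2.resize(a,None,fx=6,fy=4*1.5,interpolation=cv2.INTER_CUBIC)[:, :]
cv2.imwrite("pics/cropA.png",A); print(A.shape)
B=cv2.resize(b,None,fx=4.4,fy=4.4,interpolation=cv2.INTER_CUBIC);cv2.imwrite("pics/cropB.png",B);print(B.shape)
# mat, tray by colour in scene
im=fs["scene"]["image"]; hsv=cv2.cvtColor(im,cv2.COLOR_BGR2HSV)
for n,(u,v) in dict(mat=(391,194),tray=(143,210),bench=(330,280),head=(302,198)).items(): print(n,hsv[v-2:v+3,u-2:u+3].reshape(-1,3).mean(0))
# rough sizes of the 3 plates from scene corners (800 px)
s=512/800
for n,p,z in (("c",[(430,201),(458,204),(430,288),(403,283)],14),("b",[(215,178),(322,196),(309,218),(211,197)],14)):
    P=onz(fs["scene"],np.array(p)*s,z); print(n,[round(np.linalg.norm(P[i]-P[i-1])) for i in range(4)],P.mean(0).round())
for n,p,z in (("tray",[(175,262),(260,252),(273,361),(178,383)],24),("mat",[(565,254),(640,254),(658,356),(575,353)],5),("bowl",[(456,475)],0),("mandrel",[(321,470)],5),("hammer",[(562,370),(617,372),(612,510)],15),("jar",[(205,425)],70),("railcorner",[(330,322),(505,318),(508,348),(328,355)],8),("head",[(460,301),(485,301),(487,318),(460,318)],78),("plate",[(358,284),(388,284),(388,363),(356,363)],48)):
    P=onz(fs["scene"],np.array(p)*s,z); print(n,P[:,:2].round().tolist(),P.mean(0).round()[:2])
```

```text
(540, 798, 3)
(418, 792, 3)
mat [ 15.24 145.08 173.36]
tray [ 19.   114.   202.64]
bench [ 15.   173.8  164.12]
head [ 17.   135.56 195.92]
c [222, 57, 227, 50] [342.  33.  14.]
b [58, 235, 67, 214] [ 196. -296.   14.]
tray [[372.0, -440.0], [358.0, -287.0], [598.0, -246.0], [629.0, -392.0]] [ 489. -341.]
mat [[383.0, 285.0], [392.0, 427.0], [619.0, 387.0], [604.0, 251.0]] [499. 338.]
bowl [[797.0, 29.0]] [797.  29.]
mandrel [[779.0, -167.0]] [ 779. -167.]
hammer [[641.0, 218.0], [650.0, 306.0], [868.0, 237.0]] [720. 254.]
jar [[729.0, -324.0]] [ 729. -324.]
railcorner [[515.0, -157.0], [526.0, 145.0], [588.0, 140.0], [582.0, -160.0]] [553.  -8.]
head [[538.0, 60.0], [541.0, 101.0], [575.0, 99.0], [572.0, 56.0]] [556.  79.]
plate [[466.0, -106.0], [470.0, -54.0], [629.0, -62.0], [626.0, -112.0]] [548. -83.]
```

View pics/cropA.png

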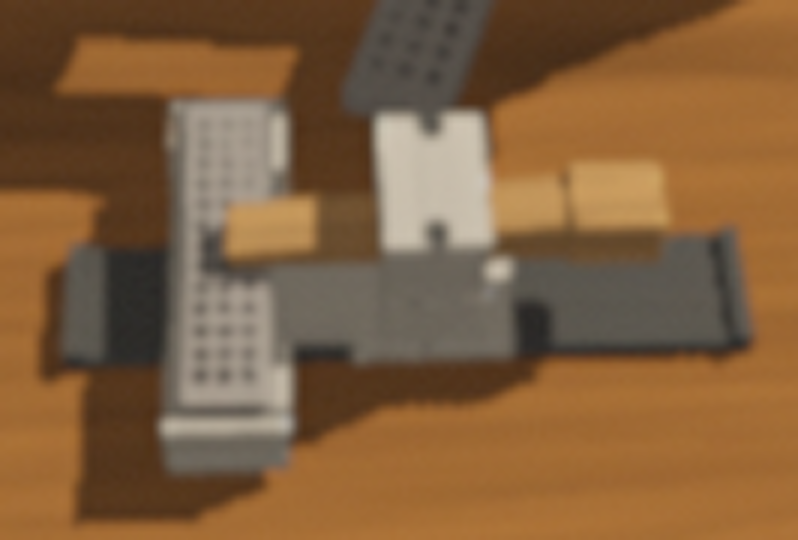

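View pics/cropB.png

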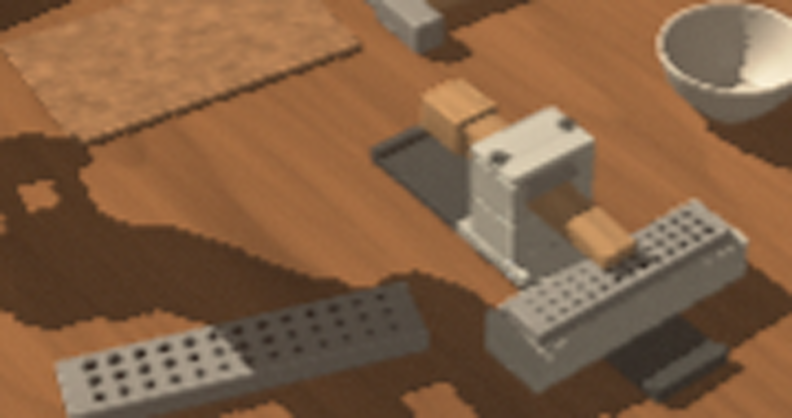

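The crops show that the plate in the bed (crop A 180–275, 105–405) measures about 160 x 40 mm. The two loose ones measure about 220 x 55, so the bed plate is the smallest and the one meant. The wedge head's top is at crop A (570–668, 162–230) and its nose end is at (225,205–260).

```bash
cat >> h.py <<'E'
def need(p0,yaw0,p1,yaw1):
    "shift in tool axes (m) + turn about tool z (deg), tool pointing down"
    R0=R.from_euler('xyz',[180,0,yaw0],degrees=True).as_matrix()
    return (R0.T@(np.array(p1,float)-p0)/1000).round(4), round(-((yaw1-yaw0+180)%360-180),2)
E
python3 - <<'E'
from h import *
import pickle
fs=pickle.load(open("f0.pkl","rb")); f=fs["scene"]
def c(p,z): return onz(f,np.array(p,float)/6+[200,165],z)[:,:2]
hd=c([(572,163),(662,163),(668,228),(573,230)],78);print("head",hd.round(1).tolist(),hd.mean(0))
no=c([(228,203),(228,258)],60);print("nose",no.round(1).tolist(),no.mean(0))
bl=c([(375,110),(485,110),(492,247),(380,247)],91);print("block",bl.round(1).tolist(),bl.mean(0))
pl=c([(183,103),(270,103),(268,405),(180,405)],48);print("plate",pl.round(1).tolist(),pl.mean(0))
d=hd.mean(0)-pl.mean(0);print("ang",np.degrees(np.arctan2(d[1],d[0])))
d=hd[[0,1]].mean(0)-no.mean(0)
print(need([170.9,549.0,214],162.7,[556,80,180],88.4))
E
```

```text
head [[536.6, 62.9], [539.1, 101.0], [573.2, 98.5], [571.6, 59.0]] [555.10777364  80.35116398]
nose [[534.6, -83.6], [563.5, -84.4]] [549.04392123 -84.00559504]
block [[512.8, -19.2], [515.8, 27.4], [587.3, 23.1], [584.3, -22.1]] [550.06760729   2.28064245]
plate [[468.1, -102.3], [470.6, -63.3], [629.3, -70.7], [627.0, -106.4]] [548.74558269 -85.68579033]
ang 87.80561838585093
(array([-0.5071, -0.3333,  0.034 ]), 74.3)
```

{"method": "send_rows", "body": {
  "targets": "-0.04 -0.028 0.003 0 0 6.5 100;-0.08 -0.056 0.006 0 0 13 100;-0.12 -0.08 0.008 0 0 19.5 100;-0.155 -0.105 0.01 0 0 26 100;-0.19 -0.13 0.012 0 0 32 100;-0.225 -0.15 0.015 0 0 38 100;-0.26 -0.175 0.018 0 0 44 100;-0.295 -0.2 0.02 0 0 50 100;-0.33 -0.22 0.022 0 0 56 100;-0.365 -0.245 0.025 0 0 62 100;-0.4 -0.265 0.028 0 0 68 100;-0.43 -0.285 0.03 0 0 75.2 100"
}}

```text
time_s: 1.15
ee_pos: [486.8, 160.2, 184.8]
ee_rot: [-180.0, -0.0, 87.2]
force: [1.2, 0.9, 0.1]
gripper_width: 91.2
gripper_force: 0.0
```

Run:
```python
from h import *
s=env.state();print(s["time_s"],s["ee_pos"],s["ee_rot"])
R0=R.from_euler('xyz',[180,0,162.7],degrees=True).as_matrix()
c=np.array([170.9,549,214])+R0@np.array([-430,-285,30.]);print("cmd",c)
print(need(c,87.5,[554,80,140],87.5))
```

```text
1.15 [486.78375459 160.18553793 184.78512811] [-1.79994204e+02 -1.25633548e-02  8.72188184e+01]
cmd [496.69530467 149.02197629 184.        ]
(array([-0.0665,  0.0603,  0.044 ]), -0.0)
```

{"method": "send_rows", "body": {
  "targets": "-0.022 0.02 0.014 0 0 0 100;-0.044 0.04 0.028 0 0 0 100;-0.0665 0.0603 0.044 0 0 0 100;-0.0665 0.0603 0.044 0 0 0 100;-0.0665 0.0603 0.044 0 0 0 100;-0.0665 0.0603 0.044 0 0 0 100"
}}

```text
time_s: 1.65
ee_pos: [543.0, 93.3, 140.9]
ee_rot: [-179.9, -0.0, 87.5]
force: [-0.1, 0.9, 0.6]
gripper_width: 91.3
gripper_force: 0.0
```

Run:
```python
from h import *
f=cam("wrist"); s=env.state();print(s["ee_pos"],s["ee_rot"],s["force"])
im=f["image"].copy()
S=np.array([550.5,3]);o=np.array([.0436,.999]);n=np.array([.999,-.0436])
P=[list(S+o*a+n*b)+[78] for a,b in ((57,-17),(97,-17),(97,17),(57,17))]
for p in proj(f,P): cv2.circle(im,tuple(int(x) for x in p.round()),2,(0,0,255),-1)
P=[list(S+o*a+n*b)+[91] for a,b in ((-22,-34),(22,-34),(22,34),(-22,34))]
for p in proj(f,P): cv2.circle(im,tuple(int(x) for x in p.round()),2,(0,255,0),-1)
cv2.imwrite("pics/w1.png",cv2.resize(im,(800,600)))
import pickle;pickle.dump(f,open("w1.pkl","wb"))
```

```text
[542.98152867  93.7020286  141.32044802] [ 1.79996281e+02 -2.79442420e-02  8.75750919e+01] [-0.74587718  0.42682608  0.23706549]
```

View pics/w1.png

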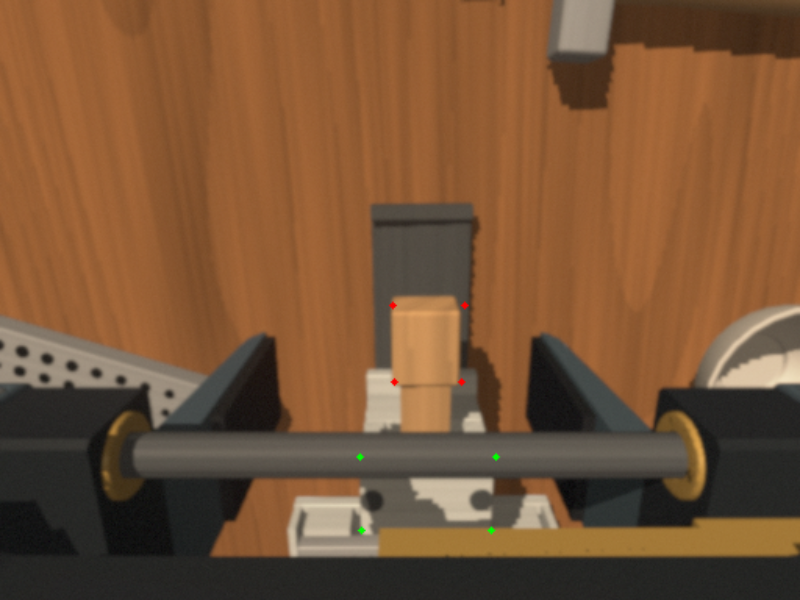

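Wrist view: the head's top face is at px (392–460, 308–383), within 1–2 mm of my prediction, and the axis is parallel to the tool. The head centre is about (553,80) and I descend onto it.

Run:
```python
from h import *
print(need([543,93.5,141.3],87.5,[553.2,80,46],87.5))
```

```text
(array([-0.013 ,  0.0108,  0.0953]), -0.0)
```

{"method": "send_rows", "body": {
  "targets": "-0.006 0.005 0.015 0 0 0 100;-0.013 0.0108 0.035 0 0 0 100;-0.013 0.0108 0.055 0 0 0 100;-0.013 0.0108 0.075 0 0 0 100;-0.013 0.0108 0.09 0 0 0 100;-0.013 0.0108 0.0953 0 0 0 100;-0.013 0.0108 0.0953 0 0 0 100;-0.013 0.0108 0.0953 0 0 0 100"
}}

```text
time_s: 2.37
ee_pos: [553.9, 80.4, 46.6]
ee_rot: [179.9, -0.0, 87.6]
force: [0.2, 0.4, -0.9]
gripper_width: 91.3
gripper_force: 0.0
```

{"method": "send_rows", "body": {
  "targets": "0 0 0 0 0 0 20;0 0 0 0 0 0 20;0 0 0 0 0 0 20;0 0 0 0 0 0 20;0 0 0 0 0 0 20;0 0 0 0 0 0 20;0 0 0 0 0 0 20;0 0 0 0 0 0 20",
  "grip_force": 50
}}

```text
time_s: 3.03
ee_pos: [553.6, 79.5, 45.7]
ee_rot: [-180.0, -0.0, 87.5]
force: [-0.5, 0.5, 0.0]
gripper_width: 40.9
gripper_force: 0.0
```

{"method": "send_rows", "body": {
  "targets": "0 0 0 0 0 0 0;0 0 0 0 0 0 0;0 0 0 0 0 0 0;0 0 0 0 0 0 0;0 0 0 0 0 0 0",
  "grip_force": 55
}}

```text
time_s: 3.45
ee_pos: [553.6, 79.6, 45.6]
ee_rot: [180.0, 0.0, 87.6]
force: [0.3, 0.0, -0.7]
gripper_width: 33.9
gripper_force: 55.0
```

{"method": "send_rows", "body": {
  "targets": "-0.0002 0.006 0 0 0 4.5 0;-0.001 0.012 0 0 0 9 0;-0.0005 0.0121 0 0 0 9 0;0.0005 0.0061 0 0 0 4.5 0;0.001 0 0 0 0 0 0;0.0008 -0.0061 0 0 0 -4.5 0;0.0005 -0.0122 0 0 0 -9 0;0.0005 -0.0122 0 0 0 -9 0"
}}

```text
time_s: 4.12
ee_pos: [540.5, 80.6, 45.7]
ee_rot: [180.0, -0.0, 96.7]
force: [-0.1, 1.4, -1.7]
gripper_width: 33.9
gripper_force: 55.0
```

Run:
```python
from h import *
s=env.state();print(s["ee_pos"],s["ee_rot"],s["force"],s["torque"])
```

```text
[540.5436393   80.6361713   45.65598355] [ 1.79998679e+02 -2.29866305e-02  9.66885732e+01] [-0.11946548  1.36915133 -1.71756457] [ 0.12956475 -0.13370894  0.51650681]
```

```bash
cat > sw.py <<'E'
import sys,numpy as np
def P(r,t): t=np.radians(t); return r*np.array([np.cos(t),np.sin(t)])
def rows(r0,t0,seq):
    a=np.radians(t0); M=np.array([[np.cos(a),np.sin(a)],[-np.sin(a),np.cos(a)]])
    print(";".join("%.4f %.4f 0 0 0 %g 0"%(*(M@(P(r,t)-P(r0,t0))/1000),t-t0) for r,t in seq))
def swings(r0,t0,n,step,A=9):
    "n full swings of 4 rows, radius growing by step a swing"
    seq=[];s=-np.sign(t0)
    for k in range(n):
        for j,f in enumerate((-.45,.1,.6,1)): seq.append((r0+step*(k+(j+1)/4),s*A*f))
        s=-s
    rows(r0,t0,seq); print(seq[-1])
if __name__=="__main__": a=[float(x) for x in sys.argv[1:]]; swings(a[0],a[1],int(a[2]),*a[3:])
E
python3 sw.py 78.5 -9 3 2
```

```text
0.0002 0.0068 0 0 0 4.95 0;-0.0002 0.0137 0 0 0 9.9 0;-0.0010 0.0199 0 0 0 14.4 0;-0.0019 0.0249 0 0 0 18 0;0.0004 0.0183 0 0 0 13.05 0;0.0022 0.0115 0 0 0 8.1 0;0.0033 0.0051 0 0 0 3.6 0;0.0040 0.0000 0 0 0 0 0;0.0042 0.0072 0 0 0 4.95 0;0.0038 0.0144 0 0 0 9.9 0;0.0029 0.0209 0 0 0 14.4 0;0.0019 0.0261 0 0 0 18 0
(84.5, np.float64(9.0))
```

{"method": "send_rows", "body": {
  "targets": "0.0002 0.0068 0 0 0 5 0;-0.0002 0.0137 0 0 0 9.9 0;-0.001 0.0199 0 0 0 14.4 0;-0.0019 0.0249 0 0 0 18 0;0.0004 0.0183 0 0 0 13 0;0.0022 0.0115 0 0 0 8.1 0;0.0033 0.0051 0 0 0 3.6 0;0.004 0 0 0 0 0 0;0.0042 0.0072 0 0 0 5 0;0.0038 0.0144 0 0 0 9.9 0;0.0029 0.0209 0 0 0 14.4 0;0.0019 0.0261 0 0 0 18 0"
}}

```text
time_s: 5.12
ee_pos: [566.9, 84.7, 45.5]
ee_rot: [-179.9, 0.1, 78.4]
force: [-1.0, -2.5, 1.2]
gripper_width: 33.6
gripper_force: 54.9
```

```bash
python3 - <<'E'
from h import *
s=env.state();print(s["ee_pos"],s["ee_rot"],s["force"],s["torque"])
f=cam("scene"); cv2.imwrite("pics/s2.png",cv2.resize(f["image"][150:255,190:340],(800,560),interpolation=cv2.INTER_CUBIC))
E
python3 sw.py 84.5 9 3 2.3
```

```text
[566.87970306  84.66364847  45.54320559] [-1.79924479e+02  1.05738226e-01  7.83745214e+01] [-1.00073445 -2.52259416  1.16975007] [-0.32286304  0.32217967  0.50308172]
0.0003 -0.0073 0 0 0 -4.95 0;-0.0001 -0.0147 0 0 0 -9.9 0;-0.0010 -0.0214 0 0 0 -14.4 0;-0.0019 -0.0268 0 0 0 -18 0;0.0006 -0.0197 0 0 0 -13.05 0;0.0026 -0.0124 0 0 0 -8.1 0;0.0039 -0.0056 0 0 0 -3.6 0;0.0046 0.0000 0 0 0 0 0;0.0048 -0.0077 0 0 0 -4.95 0;0.0044 -0.0155 0 0 0 -9.9 0;0.0035 -0.0226 0 0 0 -14.4 0;0.0024 -0.0282 0 0 0 -18 0
(91.4, np.float64(-9.0))
```

View pics/s2.png

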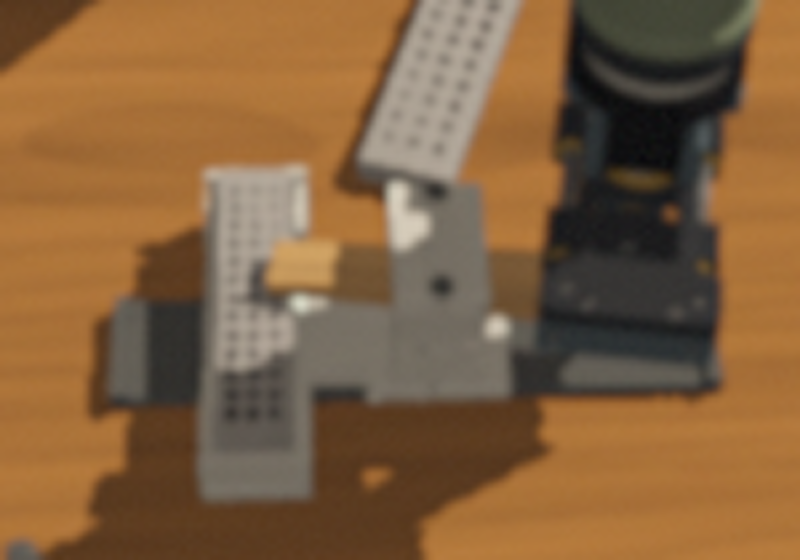

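Crop: the nose end is now at about (268,265), roughly 6 mm outward, and the block and bed edges have not shifted. I continue.

{"method": "send_rows", "body": {
  "targets": "0.0003 -0.0073 0 0 0 -5 0;-0.0001 -0.0147 0 0 0 -9.9 0;-0.001 -0.0214 0 0 0 -14.4 0;-0.0019 -0.0268 0 0 0 -18 0;0.0006 -0.0197 0 0 0 -13 0;0.0026 -0.0124 0 0 0 -8.1 0;0.0039 -0.0056 0 0 0 -3.6 0;0.0046 0 0 0 0 0 0;0.0048 -0.0077 0 0 0 -5 0;0.0044 -0.0155 0 0 0 -9.9 0;0.0035 -0.0226 0 0 0 -14.4 0;0.0024 -0.0282 0 0 0 -18 0"
}}

```text
time_s: 6.17
ee_pos: [539.6, 92.6, 45.6]
ee_rot: [180.0, 0.1, 96.7]
force: [0.7, -4.7, -1.4]
gripper_width: 34.1
gripper_force: 55.0
```

```bash
cat > carr.py <<'E'
from h import *
import pickle
a=pickle.load(open("f0.pkl","rb"))["scene"]["image"]; f=cam("scene"); b=f["image"]
def e(im,rows,c0,c1):  # sub-pixel column of strongest edge
    g=cv2.GaussianBlur(cv2.cvtColor(im,cv2.COLOR_BGR2GRAY),(0,0),1).astype(float)[rows].mean(0)
    d=np.abs(np.gradient(g))[c0:c1]; return c0+(d*d@np.arange(c1-c0))/(d*d).sum()
for n,r,c0,c1 in (("bedL",slice(236,241),222,232),("bedR",slice(236,241),244,252),("noseL",slice(200,206),225,262)): print(n,round(e(a,r,c0,c1),2),round(e(b,r,c0,c1),2))
s=env.state();print(s["time_s"],s["ee_pos"],s["ee_rot"],s["force"],s["torque"],s["gripper_width"])
E
python3 carr.py; python3 sw.py 91.4 -9 3 2.5
```

```text
bedL 226.39 226.64
bedR 248.19 248.1
noseL 240.31 234.66
6.2167 [539.09183278  92.57189084  45.60181835] [1.79990531e+02 6.62891873e-02 9.68768427e+01] [ 0.68492785 -3.21050236 -2.12073596] [-0.48829025 -0.31887235  0.34773283] 33.96837099901796
0.0003 0.0079 0 0 0 4.95 0;-0.0001 0.0159 0 0 0 9.9 0;-0.0011 0.0232 0 0 0 14.4 0;-0.0021 0.0290 0 0 0 18 0;0.0007 0.0213 0 0 0 13.05 0;0.0028 0.0134 0 0 0 8.1 0;0.0042 0.0060 0 0 0 3.6 0;0.0050 0.0000 0 0 0 0 0;0.0053 0.0084 0 0 0 4.95 0;0.0048 0.0168 0 0 0 9.9 0;0.0038 0.0244 0 0 0 14.4 0;0.0027 0.0306 0 0 0 18 0
(98.9, np.float64(9.0))
```

{"method": "send_rows", "body": {
  "targets": "0.0003 0.0079 0 0 0 5 0;-0.0001 0.0159 0 0 0 9.9 0;-0.0011 0.0232 0 0 0 14.4 0;-0.0021 0.029 0 0 0 18 0;0.0007 0.0213 0 0 0 13 0;0.0028 0.0134 0 0 0 8.1 0;0.0042 0.006 0 0 0 3.6 0;0.005 0 0 0 0 0 0;0.0053 0.0084 0 0 0 5 0;0.0048 0.0168 0 0 0 9.9 0;0.0038 0.0244 0 0 0 14.4 0;0.0027 0.0306 0 0 0 18 0"
}}

```text
time_s: 7.22
ee_pos: [569.7, 99.0, 45.5]
ee_rot: [-179.9, 0.1, 78.3]
force: [-2.2, -3.2, 1.2]
gripper_width: 33.8
gripper_force: 54.9
```

```bash
python3 carr.py; python3 sw.py 98.9 9 3 3 8
```

```text
bedL 226.39 226.65
bedR 248.19 247.98
noseL 240.31 238.8
7.2667 [570.2418583   98.97578527  45.47065679] [-1.79884168e+02  6.78344007e-02  7.81448941e+01] [-1.53776735 -3.27326525  3.25591393] [-0.65081336  0.45103673 -0.46005877] 33.98525533582619
0.0003 -0.0094 0 0 0 -5.4 0;0.0000 -0.0171 0 0 0 -9.8 0;-0.0007 -0.0241 0 0 0 -13.8 0;-0.0015 -0.0298 0 0 0 -17 0;0.0013 -0.0224 0 0 0 -12.6 0;0.0034 -0.0147 0 0 0 -8.2 0;0.0050 -0.0076 0 0 0 -4.2 0;0.0060 -0.0018 0 0 0 -1 0;0.0063 -0.0099 0 0 0 -5.4 0;0.0059 -0.0181 0 0 0 -9.8 0;0.0052 -0.0256 0 0 0 -13.8 0;0.0043 -0.0315 0 0 0 -17 0
(107.9, np.float64(-8.0))
```

{"method": "send_rows", "body": {
  "targets": "0.0003 -0.0094 0 0 0 -5.4 0;0 -0.0171 0 0 0 -9.8 0;-0.0007 -0.0241 0 0 0 -13.8 0;-0.0015 -0.0298 0 0 0 -17 0;0.0013 -0.0224 0 0 0 -12.6 0;0.0034 -0.0147 0 0 0 -8.2 0;0.005 -0.0076 0 0 0 -4.2 0;0.006 -0.0018 0 0 0 -1 0;0.0063 -0.0099 0 0 0 -5.4 0;0.0059 -0.0181 0 0 0 -9.8 0;0.0052 -0.0256 0 0 0 -13.8 0;0.0043 -0.0315 0 0 0 -17 0"
}}

```text
time_s: 8.27
ee_pos: [539.9, 109.4, 45.6]
ee_rot: [180.0, 0.1, 95.8]
force: [1.2, -4.3, -2.3]
gripper_width: 33.4
gripper_force: 54.9
```

```bash
python3 carr.py; python3 sw.py 107.9 -8 3 3.5 7
```

```text
bedL 226.39 226.66
bedR 248.19 247.96
noseL 240.31 235.12
8.3167 [539.35751473 109.42472071  45.68341975] [1.79952720e+02 6.75963721e-02 9.59266911e+01] [ 2.20986622 -3.95071654 -2.8119658 ] [-0.49889428 -0.42574488  0.37200471] 33.784757690484156
0.0005 0.0092 0 0 0 4.85 0;0.0005 0.0166 0 0 0 8.7 0;0.0001 0.0234 0 0 0 12.2 0;-0.0003 0.0288 0 0 0 15 0;0.0023 0.0217 0 0 0 11.15 0;0.0043 0.0144 0 0 0 7.3 0;0.0059 0.0076 0 0 0 3.8 0;0.0070 0.0020 0 0 0 1 0;0.0075 0.0098 0 0 0 4.85 0;0.0074 0.0176 0 0 0 8.7 0;0.0070 0.0248 0 0 0 12.2 0;0.0065 0.0306 0 0 0 15 0
(118.4, np.float64(7.0))
```

{"method": "send_rows", "body": {
  "targets": "0.0005 0.0092 0 0 0 4.9 0;0.0005 0.0166 0 0 0 8.7 0;0.0001 0.0234 0 0 0 12.2 0;-0.0003 0.0288 0 0 0 15 0;0.0023 0.0217 0 0 0 11 0;0.0043 0.0144 0 0 0 7.3 0;0.0059 0.0076 0 0 0 3.8 0;0.007 0.002 0 0 0 1 0;0.0075 0.0098 0 0 0 4.9 0;0.0074 0.0176 0 0 0 8.7 0;0.0072 0.0214 0 0 0 10.5 0;0.0105 0.0164 0 0 0 8 0"
}}

```text
time_s: 9.32
ee_pos: [557.3, 122.5, 45.8]
ee_rot: [179.9, -0.1, 87.4]
force: [-0.4, -0.4, 1.3]
gripper_width: 33.8
gripper_force: 54.9
```

```bash
python3 carr.py
python3 - <<'E'
from h import *
f=cam("scene"); cv2.imwrite("pics/s3.png",cv2.resize(f["image"][150:255,190:340],(800,560),interpolation=cv2.INTER_CUBIC))
E
```

```text
bedL 226.39 226.66
bedR 248.19 247.97
noseL 240.31 240.44
9.3667 [555.13970019 122.88988846  45.62898702] [-1.79982997e+02 -5.21240545e-02  8.76723554e+01] [ 6.75770413e-02 -1.45054085e-06  5.01384389e-01] [-0.16568861 -0.16298658  0.18101864] 34.003344051176555
```

View pics/s3.png

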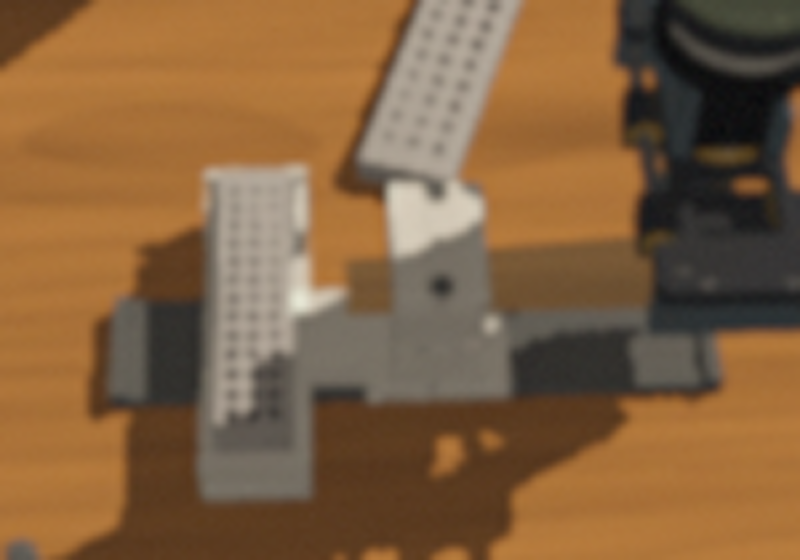

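Wedge 43 mm out at zero force, carriage unmoved; nose visible at (350,270), off the plate. Now a straight pull.

{"method": "send_rows", "body": {
  "targets": "0.005 0 0 0 0 0 0;0.012 0 0 0 0 0 0;0.02 0 0 0 0 0 0;0.028 0 0 0 0 0 0;0.036 0 0 0 0 0 0;0.044 0 0 0 0 0 0;0.052 0 0 0 0 0 0;0.06 0 0 0 0 0 0;0.068 0 0 0 0 0 0;0.076 0 0 0 0 0 0;0.084 0 0 0 0 0 0;0.092 0 0 0 0 0 0"
}}

```text
time_s: 10.42
ee_pos: [559.2, 214.9, 45.6]
ee_rot: [-180.0, -0.0, 87.5]
force: [-1.2, -0.1, -1.2]
gripper_width: 33.7
gripper_force: 54.9
```

```bash
python3 carr.py
```

```text
bedL 226.39 226.86
bedR 248.19 248.13
noseL 240.31 237.9
10.4667 [559.53683739 216.34542737  45.67169964] [ 1.79966819e+02 -8.43642962e-02  8.75730264e+01] [ 0.18814669  1.29050676 -1.44005425] [0.07841139 0.03647509 0.01291715] 33.991146666945134
```

Run:
```python
from h import *
import pickle
f=pickle.load(open("f0.pkl","rb"))["side"]; s=512/800
for n,p,z in (("tray",[(447,452),(533,355),(611,395),(530,507)],24),("mat",[(228,232),(324,197),(353,228),(262,261)],5)):
    P=onz(f,np.array(p)*s,z)[:,:2]; print(n,P.round().tolist(),P.mean(0).round(), [np.degrees(np.arctan2(*(P[i]-P[i-1])[::-1])).round(1) for i in range(4)])
p=np.array([559.5,216.5,45.7])
for t in ((560,150,180),(560,-100,180),(560,-328,180)): print(need(p,87.5,t,10))
```

```text
tray [[345.0, -308.0], [592.0, -256.0], [621.0, -395.0], [370.0, -449.0]] [ 482. -352.] [np.float64(100.0), np.float64(11.8), np.float64(-78.2), np.float64(-167.9)]
mat [[388.0, 399.0], [616.0, 377.0], [595.0, 245.0], [390.0, 273.0]] [497. 324.] [np.float64(91.0), np.float64(-5.5), np.float64(-99.1), np.float64(172.3)]
(array([-0.0664,  0.0034, -0.1343]), 77.5)
(array([-0.3162,  0.0143, -0.1343]), 77.5)
(array([-0.544 ,  0.0243, -0.1343]), 77.5)
```

{"method": "send_rows", "body": {
  "targets": "0 0 -0.03 0 0 0 0;0 0 -0.068 0 0 0 0;0 0 -0.105 0 0 0 0;-0.01 0 -0.134 0 0 5 0;-0.04 0.002 -0.134 0 0 11.5 0;-0.08 0.004 -0.134 0 0 18 0;-0.12 0.006 -0.134 0 0 24.5 0;-0.16 0.008 -0.134 0 0 31 0;-0.2 0.01 -0.134 0 0 37.5 0;-0.24 0.012 -0.134 0 0 44 0;-0.28 0.013 -0.134 0 0 50 0;-0.32 0.014 -0.134 0 0 56 0"
}}

```text
time_s: 11.47
ee_pos: [559.2, -108.1, 179.8]
ee_rot: [180.0, -0.0, 31.2]
force: [1.5, 0.3, -0.5]
gripper_width: 33.8
gripper_force: 54.9
```

Run:
```python
from h import *
s=env.state();print(s["ee_pos"],s["ee_rot"],s["gripper_width"])
print(need(s["ee_pos"],s["ee_rot"][2],[557,-332,120],11))
```

```text
[ 559.18318489 -108.09600365  179.75143017] [ 1.79999768e+02 -1.39112081e-02  3.12441603e+01] 33.75286006747607
(array([-0.118 ,  0.1903,  0.0598]), np.float64(20.24))
```

{"method": "send_rows", "body": {
  "targets": "-0.02 0.032 0 0 0 4 0;-0.04 0.065 0 0 0 8 0;-0.06 0.098 0 0 0 12 0;-0.08 0.13 0 0 0 16 0;-0.1 0.162 0.02 0 0 20 0;-0.118 0.19 0.04 0 0 20 0;-0.118 0.19 0.06 0 0 20 0;-0.118 0.19 0.06 0 0 20 0;-0.118 0.19 0.06 0 0 20 0;-0.118 0.19 0.06 0 0 20 0"
}}

```text
time_s: 12.3
ee_pos: [559.1, -329.4, 120.7]
ee_rot: [180.0, -0.1, 11.6]
force: [-0.3, -0.1, -0.6]
gripper_width: 33.9
gripper_force: 54.9
```

Run:
```python
from h import *
s=env.state();print(s["ee_pos"],s["ee_rot"],s["gripper_width"])
f=cam("scene");im=f["image"].copy()
# where the wedge would land
t=np.array(s["ee_pos"][:2]);a=np.radians(s["ee_rot"][2]);u=np.array([np.cos(a),np.sin(a)]);v=np.array([-u[1],u[0]])
for d,w in ((20,17),(20,-17),(-164,-13),(-164,13)):
    q=proj(f,[*(t+d*u+w*v),6])[0]; cv2.circle(im,tuple(int(x) for x in q.round()),2,(0,0,255),-1)
cv2.imwrite("pics/s4.png",cv2.resize(im[130:280,80:280],(800,600),interpolation=cv2.INTER_CUBIC))
```

```text
[ 559.06182087 -329.35010221  120.7070293 ] [ 1.79972056e+02 -6.45440049e-02  1.15937940e+01] 33.92400286182631
```

View pics/s4.png

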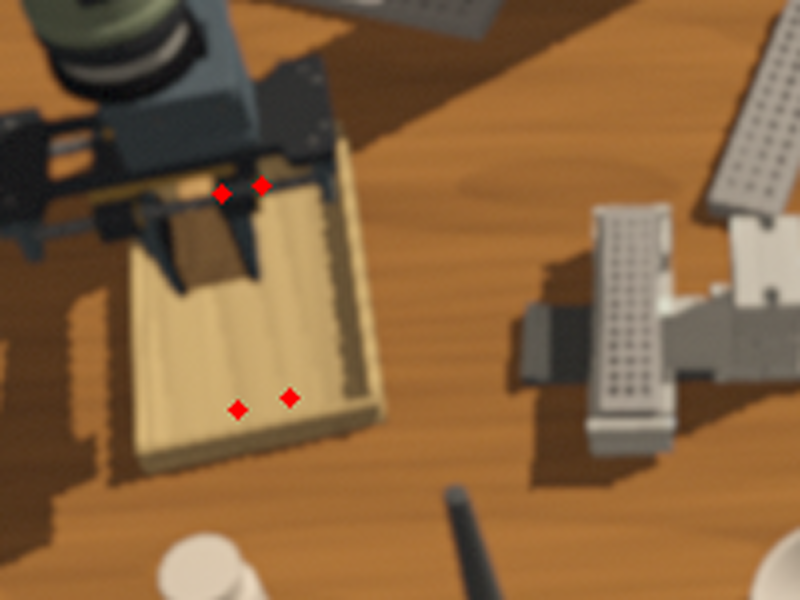

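The dots show the wedge landing inside the tray with about 25 mm to spare at each end. I lower it and release.

{"method": "send_rows", "body": {
  "targets": "0 0 0.025 0 0 0 0;0 0 0.055 0 0 0 0;0 0 0.08 0 0 0 0;0 0 0.098 0 0 0 0;0 0 0.108 0 0 0 0;0 0 0.1125 0 0 0 0;0 0 0.1125 0 0 0 0;0 0 0.1125 0 0 0 0;0 0 0.1125 0 0 0 60;0 0 0.1125 0 0 0 60;0 0 0.1125 0 0 0 60;0 0 0.1125 0 0 0 60"
}}

```text
time_s: 13.35
ee_pos: [558.8, -330.2, 8.0]
ee_rot: [179.9, -0.1, 11.5]
force: [-1.1, 0.1, 0.2]
gripper_width: 54.0
gripper_force: 0.0
```

{"method": "send_rows", "body": {
  "targets": "0 0 0 0 0 0 60;0 0 0 0 0 0 60;0 0 -0.01 0 0 0 60;0 0 -0.03 0 0 0 60;0 0 -0.06 0 0 0 60;0 0 -0.1 0 0 0 60;0 0 -0.14 0 0 0 60;0 0 -0.18 0 0 0 60;0 0 -0.2 0 0 0 60;0 0 -0.2 0 0 0 60"
}}

```text
time_s: 14.18
ee_pos: [560.9, -331.5, 214.8]
ee_rot: [179.5, -0.5, 11.5]
force: [0.2, -0.1, 1.1]
gripper_width: 54.8
gripper_force: 0.0
```

Run:
```python
from h import *
s=env.state();print(s["ee_pos"],s["ee_rot"],s["gripper_width"],s["force"])
f=cam("scene");im=f["image"]
a=cv2.resize(im[130:255,80:340],(780,375),interpolation=cv2.INTER_CUBIC)
w=cam("wrist")["image"]; cv2.imwrite("pics/s5.png",np.vstack([a,np.hstack([cv2.resize(w,(300,225)),np.zeros((225,480,3),np.uint8)])]))
p=s["ee_pos"];y=s["ee_rot"][2]
for t in ((547,-85,150),): print(need(p,y,t,87.5))
```

```text
[ 560.92220601 -331.52098939  214.7844905 ] [179.49297698  -0.54941672  11.54629474] 54.768301396221844 [ 0.1754147  -0.05813675  1.07834258]
(array([ 0.0357, -0.2443,  0.0648]), np.float64(-75.95))
```

View pics/s5.png

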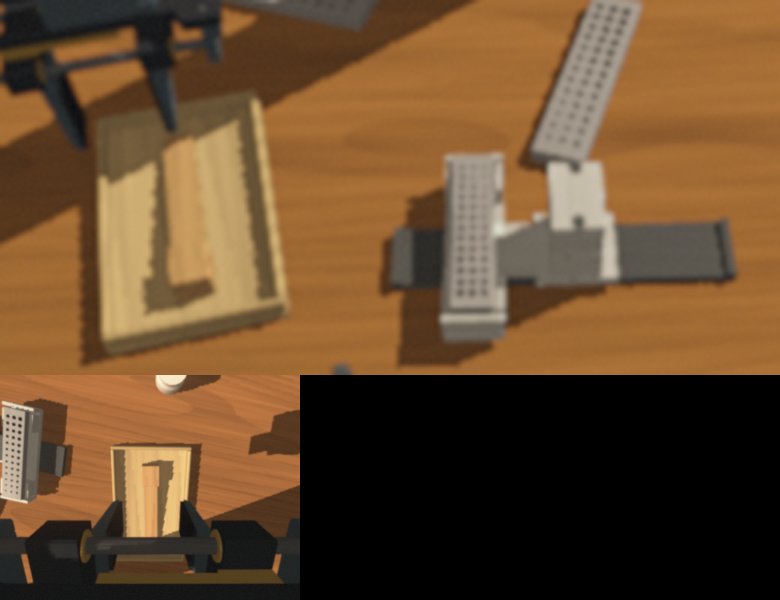

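Wedge lies flat inside the tray (crop (185,210)); the plate's bed is free at (473,230). Now move above the plate.

Run:
```python
from h import *
s=env.state();print(s["ee_pos"],s["ee_rot"]); print(need(s["ee_pos"],s["ee_rot"][2],(547.5,-85,130),-2.5))
```

```text
[ 558.52160099 -330.03291599  208.58388402] [ 1.79913611e+02 -1.00156442e-01  1.15453648e+01]
(array([ 0.0382, -0.2423,  0.0786]), np.float64(14.05))
```

{"method": "send_rows", "body": {
  "targets": "0.005 -0.035 0.01 0 0 2 70;0.011 -0.07 0.02 0 0 4 70;0.016 -0.105 0.03 0 0 6 70;0.022 -0.14 0.04 0 0 8 70;0.028 -0.175 0.05 0 0 10 70;0.033 -0.21 0.06 0 0 12 70;0.038 -0.242 0.07 0 0 14 70;0.038 -0.242 0.078 0 0 14 70;0.038 -0.242 0.078 0 0 14 70;0.038 -0.242 0.078 0 0 14 70;0.038 -0.242 0.078 0 0 14 70"
}}

```text
time_s: 15.2
ee_pos: [547.3, -86.3, 128.9]
ee_rot: [180.0, 0.0, -2.5]
force: [0.6, -0.6, 0.3]
gripper_width: 63.5
gripper_force: 0.0
```

Run:
```python
from h import *
s=env.state();print(s["ee_pos"],s["ee_rot"],s["gripper_width"]);p=s["ee_pos"]
print(need(p,s["ee_rot"][2],(547.5,-85,24),-2.5))
f=cam("scene");im=f["image"]
# plate centre from wrist: project predicted plate corners, compare with a light-grey mask
w=cam("wrist"); hsv=cv2.cvtColor(w["image"],cv2.COLOR_BGR2HSV)
m=((hsv[...,1]<60)&(hsv[...,2]>110)).astype(np.uint8)
n,l,st,ce=cv2.connectedComponentsWithStats(cv2.morphologyEx(m,cv2.MORPH_CLOSE,np.ones((5,5))))
for i in range(1,n):
    if st[i,4]>300:
        c=np.vstack(cv2.findContours((l==i).astype(np.uint8),0,2)[0]);r=cv2.minAreaRect(c)
        P=onz(w,cv2.boxPoints(r),46); print(st[i],P[:,:2].round().tolist(),P.mean(0)[:2].round(1))
```

```text
[547.27725354 -86.28014588 128.93160349] [ 1.79986215e+02  2.45976022e-02 -2.50083859e+00] 63.52773146534546
(array([ 0.0002, -0.0013,  0.1049]), np.float64(-0.0))
[   29    83   264   194 21526] [[488.0, 119.0], [647.0, 75.0], [633.0, -116.0], [470.0, -109.0]] [559.5  -7.7]
[  7 156  19  60 317] [[588.0, 110.0], [589.0, 106.0], [539.0, 107.0], [538.0, 112.0]] [563.3 108.8]
[169 306  35  50 649] [[394.0, 9.0], [449.0, -25.0], [440.0, -37.0], [383.0, -3.0]] [416.5 -14.1]
```

{"method": "send_rows", "body": {
  "targets": "0 0 0.025 0 0 0 70;0 0 0.05 0 0 0 70;0 0 0.07 0 0 0 70;0 0 0.085 0 0 0 70;0 0 0.097 0 0 0 70;0 0 0.105 0 0 0 70;0 0 0.105 0 0 0 70;0 0 0.105 0 0 0 70"
}}

```text
time_s: 15.97
ee_pos: [547.5, -85.8, 24.4]
ee_rot: [-180.0, -0.0, -2.5]
force: [-0.6, 0.3, -0.5]
gripper_width: 63.7
gripper_force: 0.0
```

{"method": "send_rows", "body": {
  "targets": "0 0 0 0 0 0 0;0 0 0 0 0 0 0;0 0 0 0 0 0 0;0 0 0 0 0 0 0;0 0 0 0 0 0 0;0 0 0 0 0 0 0;0 0 0 0 0 0 0",
  "grip_force": 40
}}

```text
time_s: 16.55
ee_pos: [547.7, -86.2, 24.8]
ee_rot: [179.9, -0.1, -2.4]
force: [-0.5, -5.1, 3.9]
gripper_width: 35.7
gripper_force: 40.0
```

The plate is gripped (35.7 mm). I regrip 8 mm higher, so that it need not be dropped from far onto the mat.

{"method": "send_rows", "body": {
  "targets": "0 0 0 0 0 0 50;0 0 0 0 0 0 50;0 0 0 0 0 0 50;0 0 -0.004 0 0 0 50;0 0 -0.008 0 0 0 50;0 0 -0.008 0 0 0 0;0 0 -0.008 0 0 0 0;0 0 -0.008 0 0 0 0;0 0 -0.008 0 0 0 0;0 0 -0.008 0 0 0 0",
  "grip_force": 50
}}

```text
time_s: 17.38
ee_pos: [547.7, -86.1, 32.7]
ee_rot: [179.9, -0.1, -2.4]
force: [-1.2, -5.4, 5.5]
gripper_width: 35.3
gripper_force: 50.0
```

{"method": "send_rows", "body": {
  "targets": "0 0 0 0 0 0 0;0 0 -0.003 0 0 0 0;0 0 -0.008 0 0 0 0;0 0 -0.014 0 0 0 0;0 0 -0.022 0 0 0 0;0 0 -0.034 0 0 0 0;0 0 -0.048 0 0 0 0;0 0 -0.065 0 0 0 0;0 0 -0.085 0 0 0 0;0 0 -0.105 0 0 0 0;0 0 -0.117 0 0 0 0;0 0 -0.117 0 0 0 0"
}}

```text
time_s: 18.38
ee_pos: [548.7, -84.8, 152.1]
ee_rot: [-180.0, -0.3, -2.5]
force: [1.1, 0.1, -6.2]
gripper_width: 35.3
gripper_force: 50.0
```

Run:
```python
from h import *
import pickle
s=env.state();print(s["ee_pos"],s["ee_rot"],s["gripper_width"],s["force"],s["torque"])
# mat corners from masks: cork = less saturated than bench
for n in("scene","side"):
    f=pickle.load(open("f0.pkl","rb"))[n]; im=f["image"]; hsv=cv2.cvtColor(cv2.GaussianBlur(im,(0,0),1.2),cv2.COLOR_BGR2HSV)
    u,v=proj(f,[500,330,5])[0].astype(int)
    m=((hsv[...,1]<163)&(hsv[...,2]>120)).astype(np.uint8); m=cv2.morphologyEx(m,cv2.MORPH_OPEN,np.ones((3,3)))
    k,l,st,ce=cv2.connectedComponentsWithStats(m); i=l[v,u]
    c=max(cv2.findContours((l==i).astype(np.uint8),0,2)[0],key=len); g=onz(f,c.reshape(-1,2),5)[:,:2].astype(np.float32)
    print(n,i,st[i],cv2.minAreaRect(g))
print(need(s["ee_pos"],s["ee_rot"][2],(498,331,149),-8))
```

```text
[548.68008451 -84.84774996 152.0536992 ] [-179.97089507   -0.31259119   -2.47726952] 35.27760526420426 [ 1.14509694  0.08904193 -6.24962513] [-0.07619889  0.09578444  0.01012445]
scene 8 [ 357  161   66  168 4754] ((623.5477905273438, 302.95697021484375), (165.93910217285156, 505.99072265625), 74.63865661621094)
side 3 [   19    53   493   331 62479] ((461.12115478515625, 49.024169921875), (1595.5064697265625, 973.1094970703125), 89.88792419433594)
(array([-0.0686, -0.4133,  0.0031]), np.float64(5.52))
```

{"method": "send_rows", "body": {
  "targets": "-0.005 -0.03 0 0 0 0.5 0;-0.011 -0.065 0 0 0 1 0;-0.017 -0.1 0 0 0 1.5 0;-0.023 -0.138 0 0 0 2 0;-0.029 -0.175 0 0 0 2.5 0;-0.035 -0.212 0 0 0 3 0;-0.041 -0.25 0 0 0 3.5 0;-0.048 -0.288 0 0 0 4 0;-0.054 -0.325 0 0 0 4.5 0;-0.06 -0.36 0 0 0 5 0;-0.066 -0.395 0 0 0 5.5 0;-0.0686 -0.4133 0.003 0 0 5.5 0"
}}

```text
time_s: 19.38
ee_pos: [494.6, 334.9, 145.2]
ee_rot: [-179.9, 0.1, -7.9]
force: [0.7, -0.5, -5.5]
gripper_width: 35.4
gripper_force: 50.0
```

{"method": "send_rows", "body": {
  "targets": "0 0 0 0 0 0 0;0 0 0 0 0 0 0;0 0 0.03 0 0 0 0;0 0 0.06 0 0 0 0;0 0 0.08 0 0 0 0;0 0 0.09 0 0 0 0;0 0 0.09 0 0 0 0;0 0 0.09 0 0 0 0"
}}

```text
time_s: 20.05
ee_pos: [496.7, 330.0, 56.3]
ee_rot: [180.0, 0.0, -8.0]
force: [0.9, -0.3, -5.1]
gripper_width: 35.4
gripper_force: 50.0
```

Run:
```python
from h import *
import pickle
s=env.state();print(s["ee_pos"],s["ee_rot"],s["gripper_width"],s["force"],s["torque"])
f=cam("scene");im=f["image"].copy();w=cam("wrist");wi=w["image"].copy()
t=np.array(s["ee_pos"][:2]);a=np.radians(s["ee_rot"][2]);u=np.array([np.cos(a),np.sin(a)]);v=np.array([-u[1],u[0]])
for d,b in ((80,18),(80,-18),(-80,-18),(-80,18)):
  for F,I in((f,im),(w,wi)):
    q=proj(F,[*(t+d*u+b*v),5])[0]; cv2.circle(I,tuple(int(x) for x in q.round()),1,(0,0,255),-1)
A=cv2.resize(im[140:260,330:460],(400,370),interpolation=cv2.INTER_CUBIC);B=cv2.resize(wi,(400,300))
cv2.imwrite("pics/s6.png",np.hstack([A,np.vstack([B,np.zeros((70,400,3),np.uint8)])]))
```

```text
[496.66404459 330.04075388  56.27301829] [ 1.79989864e+02  1.63810822e-02 -8.01222366e+00] 35.36740792596743 [ 0.92037378 -0.26770398 -5.1122283 ] [-0.00502792  0.12989133  0.0210206 ]
```

View pics/s6.png

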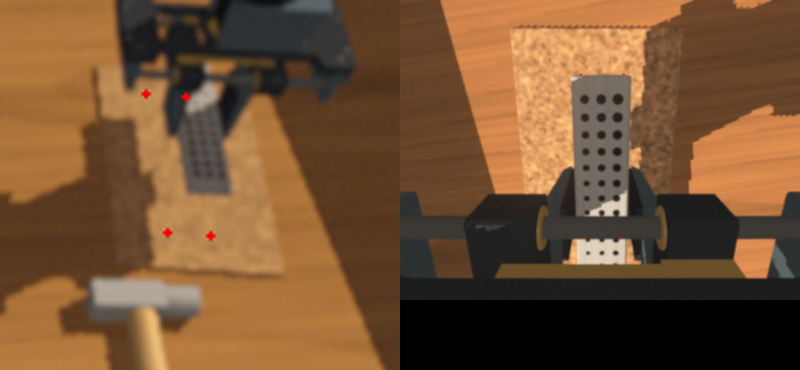

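Picture: the plate's landing points (dots at (146,93)…(210,236)) lie well inside the cork mat, and it is aligned. I lower it and release.

{"method": "send_rows", "body": {
  "targets": "0 0 0.02 0 0 0 0;0 0 0.035 0 0 0 0;0 0 0.044 0 0 0 0;0 0 0.048 0 0 0 0;0 0 0.05 0 0 0 0;0 0 0.05 0 0 0 0;0 0 0.05 0 0 0 0;0 0 0.05 0 0 0 55;0 0 0.05 0 0 0 55;0 0 0.05 0 0 0 55;0 0 0.05 0 0 0 55;0 0 0.05 0 0 0 55"
}}

```text
time_s: 21.15
ee_pos: [496.8, 330.9, 6.9]
ee_rot: [-179.9, -0.1, -8.0]
force: [0.4, -0.1, 0.5]
gripper_width: 50.3
gripper_force: 0.0
```

{"method": "send_rows", "body": {
  "targets": "0 0 0 0 0 0 55;0 0 -0.01 0 0 0 55;0 0 -0.03 0 0 0 55;0 0 -0.06 0 0 0 55;0 0 -0.1 0 0 0 55;0 0 -0.14 0 0 0 55;0 0 -0.18 0 0 0 55;0 0 -0.2 0 0 0 55;0 0 -0.2 0 0 0 55;0 0 -0.2 0 0 0 55;0 0 -0.2 0 0 0 55;0 0 -0.2 0 0 0 55"
}}

```text
time_s: 22.15
ee_pos: [495.4, 330.0, 204.4]
ee_rot: [179.9, 0.2, -8.0]
force: [-0.1, -0.2, -0.1]
gripper_width: 50.3
gripper_force: 0.0
```

```bash
python3 - <<'E'
from h import *
s=env.state();print(s["ee_pos"],s["gripper_width"],s["force"])
for n in("scene","wrist"):
    w=cam(n); hsv=cv2.cvtColor(w["image"],cv2.COLOR_BGR2HSV)
    m=cv2.morphologyEx((hsv[...,1]<70).astype(np.uint8),cv2.MORPH_CLOSE,np.ones((3,3)))
    k,l,st,ce=cv2.connectedComponentsWithStats(m)
    for i in range(1,k):
        if st[i,4]>100:
            c=np.vstack(cv2.findContours((l==i).astype(np.uint8),0,2)[0]);P=onz(w,c.reshape(-1,2),17)[:,:2].astype(np.float32);r=cv2.minAreaRect(P)
            if np.hypot(r[0][0]-497,r[0][1]-330)<60: print(n,r)
E
python3 carr.py
```

```text
[495.37813808 329.97665119 204.39237836] 50.317027142107975 [-0.09878083 -0.23049071 -0.10542129]
scene ((500.0255432128906, 330.5801086425781), (37.7624626159668, 165.81118774414062), 82.38034057617188)
wrist ((497.2010498046875, 330.5098571777344), (35.1046257019043, 158.45481872558594), 82.7750244140625)
bedL 226.39 226.37
bedR 248.19 247.83
noseL 240.31 232.42
22.3 [495.81707717 330.25640021 204.68195135] [ 1.79893225e+02  1.26569864e-01 -7.95314206e+00] [-0.41994897  0.11779967 -0.8887308 ] [-0.06429488  0.14655127 -0.01070684] 50.37006835903806
```

Both views put the plate flat at (498,330), measuring about 160 x 36 mm and centred on the mat. The carriage has not moved and the gripper is clear, so I hand in.

```bash
python3 -c "
from workcell import env
print(env.job_done())"
```

```text
the job is handed in; nothing more can be done
None
```

I worked the wedge loose and laid it in the tray, set the drawplate flat in the middle of the mat, and handed the job in at about 22 s with no carriage movement I could measure; no verdict came back.

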